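# Hold a syrup bottle in the V-cradle of the date coder

### The arm

A 7-joint arm with a two-finger parallel gripper is mounted at the origin on the work surface. World frame = base frame: x ahead of the robot, y to its left, z up, the work surface at z = 0. Lengths are in m, angles in rad, forces in N, time in s.
With the tool pointing down it reaches from about 0.4 to 0.925 m from the base axis. Payload 4.1 kg.
Tool frame: the origin (TCP) lies between the finger pads; the fingertips stand 11 mm ahead of it and the grasp point (between the pads) lies 8 mm behind it; x points along the fingers, z is the direction in which the jaws open and shut, and the axes are right-handed (so a half turn about x gives the same grasp; the last joint's range is limited). The gripper opens to 85 mm and grips with 20 to 120 N. Pads are 22 mm wide; open, the fingers measure 114 mm over their backs; the gripper's body (76 mm by 85 mm) begins 54 mm behind the grasp point. The pads swing forward as they close: fully open they stand 13 mm farther back than shut.
Start: joints at [-1.244, 0.398, 0.045, 1.537, -0.019, 1.207, -0.051], TCP at [0.268, 0.592, 0.242] pointing down, gripper open.
Joint ranges: [-2.82, 2.82], [-0.49, 2.23], [-1.37, 1.46], [0, 2.46], [-1.36, 4.5], [0.23, 2], [-2.94, 2.94]. Speed limits (rad/s): [2.57, 2.57, 3.14, 3.14, 3.14, 3.14, 3.14].

### API

Orientations are given as a rotation vector (axis times angle).
In Python, from cell import env gives the robot as it stands.
- The arm moves only by the tool carry_out, never from a script. Its arguments are lists of equal length, an entry for each row: "dp": the shift along the tool's x, y, z in m, a list of three; "turn": the turn, a rotation vector about the tool's x, y, z in degrees, a list of three; "fingers": the finger opening in m, from 0 to 0.0854. In form: {"dp": [[tx, ty, tz], ...], "turn": [[wx, wy, wz], ...], "fingers": [fingers, ...]}. A call has 1 to 12 rows; each row shifts and turns the pose as measured when the row begins, along the tool's axes as they then stand; what a row does not reach is not made up. A row lasts 1/12 s, in which the tool goes at most 41.7 mm and 7.16 degrees, less where a joint would pass 70% of its speed; a pose out of reach is approached as far as the arm can. A call with a gripper value outside its range is refused whole. The fingers move at their own pace and stop on an object; the grip force is fixed at half the most. Time passes only in rows, so rows that do not move let the fingers close. It gives the time, the measured TCP pose, the force and the opening at its end, in the units of the state.
- env.state(): the state, without advancing time (a new reading comes with each control period).
- env.camera(name): name is "scene" or "top" or "wrist"; returns a dict with "color" (420x560x3 uint8, red, green, blue), "depth" (420x560 float32, m along the optical axis (not along the pixel's ray), 0 where there is no reading), "mtx" (3x3 intrinsics, pixels), "k1" (the pictures are not rectified: a ray, as slopes to the right and down, at radius r is drawn at 1 + k1 r^2 times it, then the intrinsics apply), "R" (3x3) and "t" (3): a world point X has camera coordinates R X + t; the wrist camera has in their place "hand_eye" (4x4, takes a point from camera to tool coordinates, whose origin is the TCP and whose axes are the tool frame's). Camera axes: x right, y down, z forward; pixel columns grow to the right and rows downward; lengths in m; the calibration is good to about 2 mm. A picture is of the moment at which its call begins: read the wrist's pose just before it.
- env.finish_job(): hands the job in, once; it reports no verdict.
Trained networks look in the newest picture that a camera, given by its name, has taken for a name from the list of things; names that differ only in an ending like _2 or _b are one class to them, and where a whole thing is asked for, a point or a joint stands for the part that bears it (a point fixed in the world has none). Each returns a list of dicts, best first, with "confidence" (0 to 1); they miss things now and then, are a little off and sometimes report something else, mostly with a low value. They report only what shows in the picture. A call takes as long as a camera call. They do not tell look-alikes from the thing itself.
- env.search_frame(camera, target): "xyz" ([x, y, z] in m, in world coordinates, good to about 4 mm: the middle of the surface that is visible of it).
The state is a dict: "clock": time; "joint_positions": joint angles; "joint_velocities": joint speeds; "joint_torque": joint torques, N m; "eef_pos": TCP position; "tcp_rot": TCP orientation; "force": force on the tool from outside, world axes, zero at the start; "moment": the same for the moment, N m; "width": finger opening in m.
Only numpy, scipy, OpenCV 4.12 (cv2) and the standard library are available. Lean on these libraries where they do the work, as an engineer would, in place of code of your own. Each camera call takes 0.05 s, during which the arm holds its last target. There are 200 camera calls.

### The job

A filled syrup bottle lies among jam jars on the wire cooling rack; lift it off and lay it down gently in the V-cradle of the date coder, with its base pushed up to the stop frame of the marking head (cap pointing away from the head), without dropping it or disturbing the jars and the funnel. Then press it down firmly and evenly into the V, with about a kilogram's weight (10 N), so that it bears on both sloping sides, and finish while still holding it pressed there: nothing else clamps it during the print, so do not let go.

Things in the scene. Friction and masses are not known exactly. Their poses are not given: they have to be found in the camera images.
- bottle: Filled amber glass bottle, lying: straight body 44 mm in diameter, 150 mm long, then shoulder, thin neck, white 30 mm cap; 215 mm overall, 0.36-0.5 kg, the only slim one. Origin on its axis, mid straight body, 75 mm from base, 140 mm from cap end; y axis from base to cap. At the start level, axis 63 mm above the work surface, cap to the robot's left (+y, within 0.35 rad); its bay varies.
- bottle_base (a point): centre of the bottle's flat base
- bottle_cap (a point): centre of the cap's end
- rack: Fixed wire cooling rack, 290 (x) by 240 mm (y). Three bays 105 mm apart along its x, each two 8 mm rods along its y, 24 mm between centres, rod tops 44 mm above the work surface, from y = -109 to +129 mm; bottle and jars lie along y. Origin on the work surface under the middle bay.
- jar_a: Jam jar with steel lid, lying in a bay of the rack: 60 mm in diameter, 82 mm long, axis along its y; its top is 102 mm above the work surface. To be left alone. Origin on its axis.
- jar_b: Second jam jar, the same as jar_a. To be left alone.
- coder: Fixed date coder: base plate 100 wide, 12 thick; cream marking head at its -y end, 110 wide, 118 high (display at its back: 140). Origin on the surface midway between two white V-rests at y = -62 to -40 and 40 to 62 mm: 80 mm free between them. y runs along the V away from the head (robot's left, within 0.35 rad), x across. V: sides at 45 deg, bottom line 45 mm high, top 70 mm, 71 mm wide.
- v_left: the two sloping sides of the V (one on each rest) on the coder's -x side, origin as coder; rigid, slippery white plastic (friction about 0.2)
- v_right: the two sloping sides on the coder's +x side, origin as coder; same rigid, slippery plastic
- v_seat (a point): the point, 76 mm above the work surface midway between the rests, where the bottle's origin lies when the bottle is seated in the V with its base at the stop; axes as the coder
- stop (a point): centre of the front of the stop frame on the head, at y = -75 mm, 76 mm high: a rigid steel frame 60 mm square around the 30 mm marking window, which the bottle's base meets flat
- funnel: Steel funnel standing upside down on its 92 mm mouth, 100 mm high, origin under its centre. To be left alone.
Mind the look-alikes: they are no part of the job. Leave any grey or turquoise look-alike of the bottle alone.

How it is judged:
By the outcome, as a careful person would: the job done as asked, in the order asked, and still so for the second after the job is handed in, while the arm keeps its last pose, push and grip.
It also fails if it takes over 48 s, if anything falls off the work surface, if the arm or the gripper's body presses on something with over 40 N, if the wrist force passes 120 N, or if a joint passes its speed limit or range.

## Working session

There is one attempt and no reset: what is moved stays moved. The work goes in short steps, Python scripts to look and compute and a tool call to move; the robot and the scene stay as the last step left them, time stands still between calls to the robot, and variables do not carry over. Pictures are saved under pics/ and viewed, about 8 in all and at most 12, crops included, and the job is handed in when it is done.

Besides the shell and the picture viewer there is one more tool, called after ">>>" in YAML: its name, and indented under it one key for each argument. carry_out: Moves the arm, as the interface text tells. Its arguments: {"type":"object","properties":{"dp":{"type":"array","items":{"type":"array","items":{"type":"number"}}},"turn":{"type":"array","items":{"type":"array","items":{"type":"number"}}},"fingers":{"type":"array","items":{"type":"number"}}},"required":["dp","turn","fingers"]}

```bash
mkdir -p pics; ls; cat > h.py <<'E'
import numpy as np, cv2
from scipy.spatial.transform import Rotation as Rn
from cell import env
def cloud(c):
    # world (or camera if wrist) points per pixel
    d=c["depth"]; h,w=d.shape
    u,v=np.meshgrid(np.arange(w),np.arange(h))
    K=np.array(c["mtx"],float); k1=float(c["k1"])
    p=cv2.undistortPoints(np.stack([u,v],-1).reshape(-1,1,2).astype(float),K,np.array([k1,0,0,0,0.])).reshape(h,w,2)
    P=np.dstack([p*d[...,None],d])
    if "R" in c: P=(P-np.array(c["t"]))@np.array(c["R"])
    P[d==0]=np.nan
    return P
def wristcloud(s,c):
    P=cloud(c); H=np.array(c["hand_eye"]); P=P@H[:3,:3].T+H[:3,3]
    return P@Rn.from_rotvec(s["tcp_rot"]).as_matrix().T+np.array(s["eef_pos"])
def save(n,c): cv2.imwrite("pics/"+n+".png",c["color"][...,::-1])
E
python3 - <<'E'
from h import *
s=env.state(); print({k:np.round(v,3).tolist() for k,v in s.items()})
for n in("scene","top"):
    c=env.camera(n); save(n+"0",c); np.savez("pics/"+n+"0.npz",P=cloud(c))
    for t in("bottle","bottle_base","bottle_cap","rack","jar_a","coder","v_seat","stop","v_left","v_right","funnel"):
        print(n,t,[(np.round(r["xyz"],3).tolist(),round(r["confidence"],2)) for r in env.search_frame(n,t)][:4])
E
```

```text
pics
{'clock': 0.0, 'joint_positions': [-1.244, 0.399, 0.045, 1.538, -0.019, 1.207, -0.051], 'joint_velocities': [0.001, -0.002, -0.0, -0.0, -0.001, 0.0, 0.0], 'joint_torque': [0.0, -47.511, 1.365, -25.423, 0.012, 0.009, -0.0], 'eef_pos': [0.268, 0.591, 0.241], 'tcp_rot': [-0.891, 1.383, 0.889], 'force': [0.361, -0.197, 0.25], 'moment': [0.046, -0.015, 0.008], 'width': 0.085}
scene bottle [([0.664, 0.266, 0.079], 0.83), ([0.558, 0.499, 0.038], 0.82), ([0.296, 0.468, 0.036], 0.71), ([0.791, -0.139, 0.028], 0.6)]
scene bottle_base [([0.297, 0.47, 0.034], 0.72), ([0.558, 0.506, 0.039], 0.71), ([0.663, 0.266, 0.077], 0.57)]
scene bottle_cap [([0.298, 0.464, 0.037], 0.78), ([0.556, 0.506, 0.039], 0.73), ([0.665, 0.268, 0.081], 0.63)]
scene rack [([0.56, 0.258, 0.036], 0.92)]
scene jar_a [([0.563, 0.228, 0.093], 0.96), ([0.454, 0.208, 0.092], 0.85)]
scene coder [([0.526, -0.308, 0.062], 0.71), ([0.664, 0.267, 0.079], 0.57)]
scene v_seat [([0.529, -0.311, 0.06], 0.69)]
scene stop [([0.527, -0.315, 0.058], 0.42)]
scene v_left [([0.521, -0.189, 0.059], 0.49)]
scene v_right [([0.558, -0.199, 0
[... 238 characters left out ...]
82), ([0.652, 0.261, 0.084], 0.59), ([0.542, 0.49, 0.041], 0.57)]
top bottle_cap [([0.649, 0.258, 0.08], 0.9), ([0.543, 0.5, 0.043], 0.87), ([0.286, 0.462, 0.037], 0.83)]
top rack [([0.527, 0.248, 0.037], 0.65), ([0.652, 0.259, 0.085], 0.15)]
top jar_a [([0.436, 0.204, 0.095], 0.95), ([0.539, 0.225, 0.095], 0.87)]
top coder [([0.504, -0.313, 0.071], 0.73), ([0.437, 0.209, 0.096], 0.48)]
top v_seat [([0.504, -0.313, 0.07], 0.96)]
top stop [([0.505, -0.314, 0.075], 0.85)]
top v_left [([0.521, -0.187, 0.059], 0.74), ([0.501, -0.315, 0.07], 0.61)]
top v_right [([0.546, -0.203, 0.058], 0.6)]
top funnel [([0.769, -0.149, 0.028], 0.92), ([0.542, 0.224, 0.096], 0.52), ([0.501, -0.311, 0.071], 0.21)]
```

View pics/scene0.png

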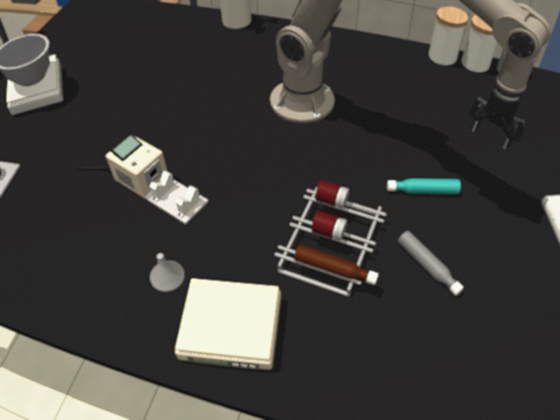

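View pics/top0.png

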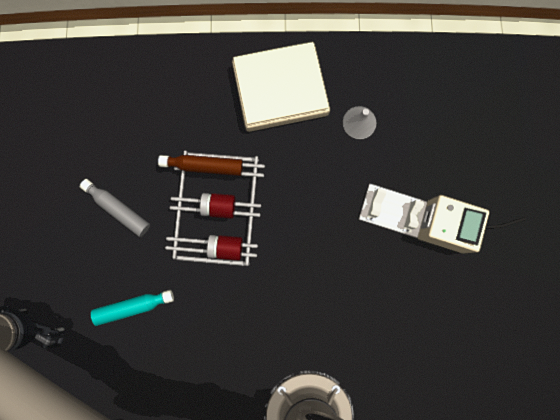

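The amber bottle is in the rack's far bay, at about (210,165) in the top view. The jars are in the other two bays, the coder is at (425,215) and the funnel at (360,122). The grey and turquoise look-alikes are off the rack. The two cameras disagree by about 14 mm in x, so I'll use the wrist camera to decide.

```bash
cat >> h.py <<'E'
def plan(pos,yaw,n=None,s=None,step=.038):
    """rows (tool frame) from the present pose to pos, tool down, jaws along yaw"""
    s=s or env.state(); R=Rn.from_rotvec(s["tcp_rot"]); p=np.array(s["eef_pos"])
    x=np.array([0,0,-1.]); z=np.array([np.cos(yaw),np.sin(yaw),0]); T=Rn.from_matrix(np.stack([x,np.cross(z,x),z],1))
    w=(R.inv()*T).as_rotvec(degrees=True); d=np.array(pos)-p
    n=n or int(max(np.ceil(np.linalg.norm(d)/step),np.ceil(np.linalg.norm(w)/6.5),1))
    r=Rn.from_rotvec(w/n,degrees=True); C=R; dp=[]
    for i in range(n):
        dp.append(np.round(C.inv().apply(d/n),4).tolist()); C=C*r
    print(n,"dp",dp,"turn",np.round(w/n,2).tolist())
def fitaxis(Q):
    m=np.median(Q,0); u=np.linalg.svd(Q-Q.mean(0),full_matrices=False)[2][0]; return m,u*np.sign(u[1])
E
python3 - <<'E'
from h import *
for n in("scene0","top0"):
    P=np.load(f"pics/{n}.npz")["P"]; C=cv2.imread(f"pics/{n}.png").astype(int)
    b,g,r=C[...,0],C[...,1],C[...,2]
    m=(r>50)&(r>1.8*g)&(g>1.2*b)&(P[...,0]>.6)&(P[...,2]>.06)&(P[...,1]>.1)&(P[...,1]<.4)
    Q=P[m]; print(n,len(Q),[np.round(a,3) for a in fitaxis(Q)],np.round(np.percentile(Q,[2,98],axis=0),3).tolist())
    t=P[(abs(P[...,0]-.5)<.3)&(abs(P[...,1]-0)<.1)&(P[...,2]<.01)]; print("table z",np.nanmedian(t[:,2]))
    c=P[(abs(P[...,0]-.52)<.12)&(abs(P[...,1]+.3)<.12)&(P[...,2]>.105)&(P[...,2]<.125)]; print("head top",np.round(np.median(c,0),3))
s=env.state(); R=Rn.from_rotvec(s["tcp_rot"]).as_matrix(); print(R.round(2))
H=np.array(env.camera("wrist")["hand_eye"]); print(H.round(3))
plan((.62,.24,.30),0)
E
```

```text
scene0 1030 [array([0.663, 0.257, 0.08 ]), array([ 0.091,  0.996, -0.019])] [[0.636, 0.172, 0.064], [0.678, 0.347, 0.088]]
table z -0.0005970290863874053
head top [ 0.503 -0.348  0.117]
top0 1022 [array([0.65 , 0.252, 0.08 ]), array([ 0.109,  0.994, -0.022])] [[0.628, 0.167, 0.069], [0.673, 0.349, 0.087]]
table z -0.0010778305472153096
head top [ 0.492 -0.351  0.117]
[[ 0.   -0.91  0.41]
 [ 0.    0.41  0.91]
 [-1.    0.    0.  ]]
[[-0.    -0.278  0.961 -0.132]
 [-0.001 -0.961 -0.278  0.07 ]
 [ 1.    -0.001  0.    -0.   ]
 [ 0.     0.     0.     1.   ]]
14 dp [[-0.0041, -0.0333, -0.0125], [-0.0041, -0.0342, -0.0098], [-0.0041, -0.0348, -0.0069], [-0.0041, -0.0353, -0.0041], [-0.0041, -0.0355, -0.0012], [-0.0041, -0.0355, 0.0017], [-0.0041, -0.0352, 0.0046], [-0.0041, -0.0347, 0.0075], [-0.0041, -0.034, 0.0103], [-0.0041, -0.0331, 0.013], [-0.0041, -0.0319, 0.0157], [-0.0041, -0.0305, 0.0182], [-0.0041, -0.0289, 0.0207], [-0.0041, -0.0271, 0.023]] turn [4.69, 0.0, -0.0]
```

>>> carry_out:
  dp:
    - [-0.004,-0.033,-0.0125]
    - [-0.004,-0.034,-0.01]
    - [-0.004,-0.035,-0.007]
    - [-0.004,-0.035,-0.004]
    - [-0.004,-0.0355,-0.001]
    - [-0.004,-0.0355,0.002]
    - [-0.004,-0.035,0.005]
    - [-0.004,-0.035,0.0075]
    - [-0.004,-0.034,0.01]
    - [-0.004,-0.033,0.013]
    - [-0.004,-0.032,0.016]
    - [-0.004,-0.0305,0.018]
  turn:
    - [4.7,0,0]
    - [4.7,0,0]
    - [4.7,0,0]
    - [4.7,0,0]
    - [4.7,0,0]
    - [4.7,0,0]
    - [4.7,0,0]
    - [4.7,0,0]
    - [4.7,0,0]
    - [4.7,0,0]
    - [4.7,0,0]
    - [4.7,0,0]
  fingers: [0.07,0.07,0.07,0.07,0.07,0.07,0.07,0.07,0.07,0.07,0.07,0.07]

```text
clock: 2.25
eef_pos: [0.5677, 0.2848, 0.2891]
tcp_rot: [-0.102, 1.573, 0.115]
force: [1.5, 0.8, 0.0]
width: 0.0701
```

```bash
python3 - <<'E'
from h import *
s=env.state(); print(s["clock"],s["eef_pos"],s["width"]); plan((.65,.25,.28),-.1)
E
```

```text
2.25 [0.5677027  0.2847878  0.28912152] 0.07014899164870651
3 dp [[0.0028, -0.0153, 0.0256], [0.0029, -0.0132, 0.0267], [0.003, -0.011, 0.0277]] turn [4.55, -0.11, -0.15]
```

>>> carry_out:
  dp:
    - [0.003,-0.015,0.0255]
    - [0.003,-0.013,0.0265]
    - [0.003,-0.011,0.0275]
    - [0,0,0]
  turn:
    - [4.5,0,0]
    - [4.5,0,0]
    - [4.5,0,0]
    - [0,0,0]
  fingers: [0.07,0.07,0.07,0.07]

```text
clock: 2.58
eef_pos: [0.6586, 0.2369, 0.2819]
tcp_rot: [0.101, 1.567, -0.096]
force: [-0.9, -1.3, -0.4]
width: 0.0698
```

```bash
python3 - <<'E'
from h import *
s=env.state(); c=env.camera("wrist"); save("w1",c); P=wristcloud(s,c); np.savez("pics/w1.npz",P=P)
print(s["eef_pos"],s["clock"])
for t in("bottle","bottle_base","bottle_cap","jar_a","rack"):
    print(t,[(np.round(r["xyz"],3).tolist(),round(r["confidence"],2)) for r in env.search_frame("wrist",t)][:4])
C=c["color"].astype(int); r,g,b=C[...,0],C[...,1],C[...,2]
m=(r>50)&(r>1.8*g)&(g>1.2*b)&(P[...,0]>.6)&(P[...,2]>.06)&(P[...,1]>.1)&(P[...,1]<.4)
Q=P[m]; print(len(Q),[np.round(a,3) for a in fitaxis(Q)],np.round(np.percentile(Q,[1,50,99],axis=0),3).tolist())
E
```

```text
[0.65859488 0.23692241 0.28190564] 2.5833
bottle [([0.505, 0.428, 0.038], 0.75), ([0.652, 0.273, 0.081], 0.58)]
bottle_base [([0.503, 0.426, 0.036], 0.94), ([0.658, 0.274, 0.079], 0.86)]
bottle_cap [([0.504, 0.427, 0.034], 0.65), ([0.655, 0.275, 0.079], 0.56)]
jar_a [([0.552, 0.235, 0.101], 0.83), ([0.453, 0.212, 0.093], 0.62)]
rack [([0.55, 0.29, 0.041], 0.74)]
2422 [array([0.652, 0.253, 0.082]), array([ 0.104,  0.995, -0.007])] [[0.631, 0.171, 0.073], [0.652, 0.253, 0.082], [0.675, 0.332, 0.086]]
```

View pics/w1.png

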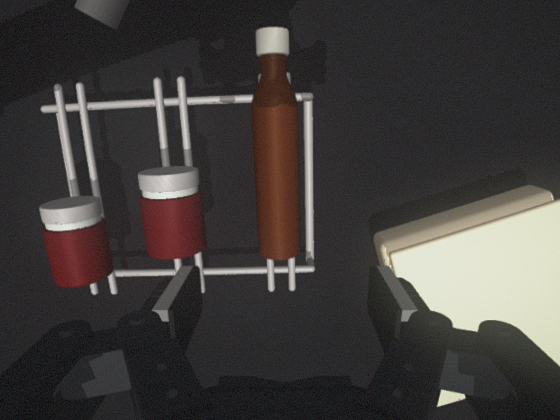

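The wrist view shows the amber bottle at (280,160), base at (280,257) and cap at (272,40), with the jars to its left and nothing close. Wrist and top views agree, so the scene camera is the one off in x. Next I'll fit the cylinder.

```bash
cat >> h.py <<'E'
from scipy.optimize import least_squares
def amber(P,C,lo,hi):
    C=C.astype(int); r,g,b=C[...,0],C[...,1],C[...,2]
    with np.errstate(invalid="ignore"): m=(r>45)&(r>1.8*g)&(g>1.15*b)&np.all((P>lo)&(P<hi),-1)
    return cv2.erode(m.astype(np.uint8),np.ones((3,3)))>0
def cyl(Q,r=.022):
    """axis as x=a+b*y', z=c+d*y' (y'=y-ym); returns point, unit dir, rms, ends along axis"""
    ym=Q[:,1].mean(); y=Q[:,1]-ym
    def f(q):
        u=np.array([q[1],1,q[3]]); u/=np.linalg.norm(u); v=Q-[q[0],ym,q[2]]
        return np.linalg.norm(np.cross(v,u),axis=1)-r
    o=least_squares(f,[Q[:,0].mean(),0.1,Q[:,2].max()-r,0],loss="soft_l1",f_scale=.002); q=o.x
    u=np.array([q[1],1,q[3]]); u/=np.linalg.norm(u); p=np.array([q[0],ym,q[2]])
    t=(Q-p)@u; return p,u,np.std(f(q)),np.percentile(t,[.5,99.5]),t,f(q)
E
python3 - <<'E'
from h import *
P=np.load("pics/w1.npz")["P"]; C=cv2.imread("pics/w1.png")[...,::-1]
Q=P[amber(P,C,[.6,.1,.055],[.72,.4,.1])]
m0,u0=fitaxis(Q); t=(Q-m0)@u0; print(np.percentile(t,[.5,99.5]))
Qb=Q[t<.04]
p,u,e,en,t,f=cyl(Qb); print(p.round(4),u.round(4),e.round(4),en)
base=p+u*en[0]; print("base",base.round(4),"origin",(base+.075*u).round(4),"yaw",-np.arctan2(u[0],u[1]))
# cap end: white, elevated
Cc=C.astype(int).min(-1); 
with np.errstate(invalid="ignore"): m=(Cc>110)&np.all((P>[.63,.34,.055])&(P<[.72,.45,.1]),-1)
W=P[m]; print(len(W),np.percentile((W-p)@u,[1,99]), "cap end->origin", (p+u*(np.percentile((W-p)@u,98)-.14)).round(4))
E
```

```text
[-0.05377738  0.05087115]
[0.6536 0.2509 0.0636] [ 0.0848  0.9964 -0.0056] 0.0006 [-0.04984769  0.04328986]
base [0.6494 0.2013 0.0639] origin [0.6558 0.276  0.0635] yaw -0.08495251741576396
782 [0.10788364 0.12847103] cap end->origin [0.6526 0.2392 0.0637]
```

```bash
cat >> h.py <<'E'
def bottlefit(P,p,u):
    """depth only: points near the known axis p+t*u; returns origin guess etc."""
    Q=P.reshape(-1,3); Q=Q[np.isfinite(Q[:,0])]
    for _ in range(3):
        t=(Q-p)@u; d=np.linalg.norm(Q-p-t[:,None]*u,axis=1)
        B=Q[(d<.0255)&(d>.015)&(Q[:,2]>p[2]-.012)&(t>-.068)&(t<.062)]; p2,u2,e,_,_,_=cyl(B); p=p2+u2*((p-p2)@u2); u=u2
    t=(Q-p)@u; d=np.linalg.norm(Q-p-t[:,None]*u,axis=1); s=(d<.026)&(Q[:,2]>p[2]+.006)&(abs(t)<.2)
    tt=np.sort(t[s]); print("axis pt",p.round(4),"u",u.round(4),"yaw",round(-np.arctan2(u[0],u[1]),4),"rms",round(e,4),"n",len(B),"ends",np.percentile(tt,[.3,99.7]).round(4),tt[[3,-4]].round(4))
    return p,u
E
python3 - <<'E'
from h import *
P=np.load("pics/w1.npz")["P"]
p,u=bottlefit(P,np.array([.6526,.239,.0637]),np.array([.09,.996,0]))
E
```

```text
axis pt [0.6521 0.2391 0.0635] u [ 9.650e-02  9.953e-01 -4.000e-04] yaw -0.0966 rms 0.0006 n 5911 ends [-0.0728  0.1398] [-0.0738  0.1409]
```

```bash
python3 - <<'E'
from h import *
plan((.505,-.31,.30),-.2,n=14)
E
```

```text
14 dp [[-0.0016, -0.0405, -0.0061], [-0.0015, -0.0406, -0.0058], [-0.0015, -0.0406, -0.0056], [-0.0015, -0.0406, -0.0053], [-0.0015, -0.0407, -0.0051], [-0.0014, -0.0407, -0.0048], [-0.0014, -0.0407, -0.0045], [-0.0014, -0.0408, -0.0043], [-0.0013, -0.0408, -0.004], [-0.0013, -0.0408, -0.0038], [-0.0013, -0.0408, -0.0035], [-0.0013, -0.0409, -0.0033], [-0.0012, -0.0409, -0.003], [-0.0012, -0.0409, -0.0028]] turn [0.36, -0.01, -0.04]
```

>>> carry_out:
  dp:
    - [-0.0015,-0.04,-0.006]
    - [-0.0015,-0.04,-0.006]
    - [-0.0015,-0.04,-0.0055]
    - [-0.0015,-0.04,-0.005]
    - [-0.0015,-0.04,-0.005]
    - [-0.0015,-0.04,-0.005]
    - [-0.0015,-0.04,-0.0045]
    - [-0.0015,-0.04,-0.004]
    - [-0.0015,-0.04,-0.004]
    - [-0.0015,-0.04,-0.004]
    - [-0.0015,-0.04,-0.0035]
    - [-0.0015,-0.04,-0.003]
  turn:
    - [0.4,0,0]
    - [0.4,0,0]
    - [0.4,0,0]
    - [0.4,0,0]
    - [0.4,0,0]
    - [0.4,0,0]
    - [0.4,0,0]
    - [0.4,0,0]
    - [0.4,0,0]
    - [0.4,0,0]
    - [0.4,0,0]
    - [0.4,0,0]
  fingers: [0.07,0.07,0.07,0.07,0.07,0.07,0.07,0.07,0.07,0.07,0.07,0.07]

```text
clock: 3.88
eef_pos: [0.5279, -0.2105, 0.295]
tcp_rot: [0.135, 1.564, -0.085]
force: [1.1, 0.1, 0.2]
width: 0.0697
```

>>> carry_out:
  dp:
    - [-0.001,-0.03,-0.003]
    - [0,0,0]
  turn:
    - [0.4,0,0]
    - [0,0,0]
  fingers: [0.07,0.07]

```text
clock: 4.05
eef_pos: [0.5158, -0.2491, 0.297]
tcp_rot: [0.145, 1.561, -0.102]
force: [-0.1, -0.3, -0.6]
width: 0.0702
```

```bash
python3 - <<'E'
from h import *
s=env.state(); c=env.camera("wrist"); save("w2",c); P=wristcloud(s,c); np.savez("pics/w2.npz",P=P)
print(s["eef_pos"],s["clock"],s["tcp_rot"],s["force"])
for t in("coder","v_seat","stop","v_left","v_right"):
    print(t,[(np.round(r["xyz"],3).tolist(),round(r["confidence"],2)) for r in env.search_frame("wrist",t)][:4])
for v,u in [(r,k) for r in range(20,420,40) for k in (200,240,280,320,360)]: pass
E
```

```text
[ 0.51584263 -0.24910453  0.29704423] 4.05 [ 0.14499182  1.56087538 -0.10224597] [-0.06325723 -0.34586099 -0.59983509]
coder [([0.51, -0.306, 0.101], 0.94)]
v_seat [([0.512, -0.306, 0.099], 0.58)]
stop [([0.508, -0.311, 0.094], 0.64)]
v_left []
v_right [([0.516, -0.189, 0.062], 0.74), ([0.555, -0.201, 0.064], 0.65)]
```

View pics/w2.png

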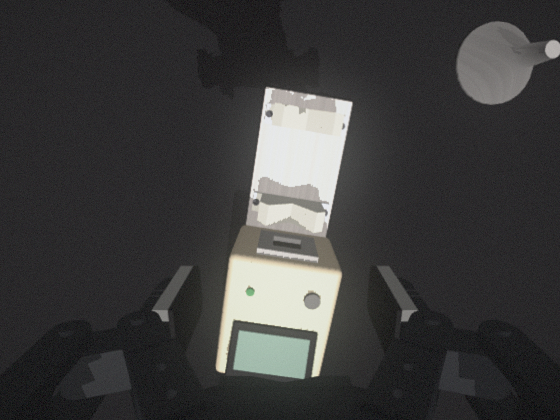

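The wrist view shows the far rest at rows 95–130, the near rest at rows 185–225, and the head's front edge at about row 232, columns 240–340. The path to the coder is free. Now I'll fit the coder pose from depth.

```bash
cat >> h.py <<'E'
def vfit(P,q0):
    """fit x0,y0,yaw,zoff of V: sides z=.045+|x|, rests at |y| 40..62"""
    Q=P.reshape(-1,3); Q=Q[np.isfinite(Q[:,0])]; q=np.array(q0,float)
    for it in range(6):
        c,s=np.cos(q[2]),np.sin(q[2]); d=Q[:,:2]-q[:2]; x=d@[c,s]; y=d@[-s,c]
        m=(abs(x)>.004)&(abs(x)<.032)&(abs(y)>.038)&(abs(y)<.064)&(abs(Q[:,2]-.045-abs(x))<(.012 if it<3 else .005))
        A=Q[m]; sg=np.sign(x[m])
        def f(k):
            c,s=np.cos(k[1]),np.sin(k[1]); dd=A[:,:2]-q[:2]; xx=dd@[c,s]-k[0]
            return (A[:,2]-.045-k[2]-sg*xx)*.707
        o=least_squares(f,[0,q[2],0],loss="soft_l1",f_scale=.001); k=o.x
        q=np.array([q[0]+k[0]*np.cos(k[1]),q[1]+k[0]*np.sin(k[1]),k[1]])
    c,s=np.cos(q[2]),np.sin(q[2]); d=Q[:,:2]-q[:2]; x=d@[c,s]; y=d@[-s,c]
    print("V",q.round(4),"dz",k[2].round(4),"n",m.sum(),[(int((m&(y*a>0)&(x*b>0)).sum())) for a in(1,-1) for b in(1,-1)],"rms",f(k).std().round(4))
    return q,x,y,Q[:,2]
E
python3 - <<'E'
from h import *
P=np.load("pics/w2.npz")["P"]
q,x,y,z=vfit(P,(.524,-.245,-.2))
for yb in np.arange(-.10,.085,.004):
    r=[]
    for xb in (-.03,-.02,-.01,0,.01,.02,.03):
        m=(abs(x-xb)<.004)&(abs(y-yb)<.002); r.append(int(round(np.median(z[m])*1000)) if m.sum()>2 else -1)
    print(round(yb*1000),r)
E
```

```text
V [ 0.5305 -0.2469 -0.3223] dz 0.0005 n 1127 [272, 247, 311, 297] rms 0.0011
-100 [121, 119, 119, 118, 118, 119, 123]
-96 [119, 119, 119, 119, 119, 119, 123]
-92 [119, 118, 118, 119, 118, 119, 119]
-88 [119, 119, 119, 119, 118, 118, 119]
-84 [119, 119, 119, 119, 119, 118, 119]
-80 [119, 119, 119, 119, 119, 119, 119]
-76 [119, 119, 119, 119, 119, 119, 119]
-72 [118, 118, 118, 118, 118, 118, 118]
-68 [84, 108, 75, 75, 75, 108, 104]
-64 [88, 96, 62, 63, 63, 95, 93]
-60 [84, 81, 95, 59, 61, 80, 80]
-56 [-1, -1, -1, -1, -1, -1, -1]
-52 [-1, -1, -1, -1, -1, -1, -1]
-48 [67, 66, 55, 48, 56, 66, 67]
-44 [67, 66, 57, 48, 56, 66, 67]
-40 [67, 66, 55, 48, 56, 66, 67]
-36 [67, 66, 56, 47, 55, 65, 66]
-32 [66, 66, 56, 48, 56, 66, 67]
-28 [49, 49, 40, 38, 42, 49, 48]
-24 [13, 12, 13, 13, 13, 13, 13]
-20 [12, 12, 13, 12, 13, 13, 13]
-16 [13, 13, 13, 13, 13, 13, 12]
-12 [13, 13, 13, 13, 13, 312, 14]
-8 [13, 13, 13, 13, 13, 312, 347]
-4 [14, 13, 12, 13, 13, 315, 347]
0 [366, 368, 363, 13, 13, 322, 347]
4 [374, 368, 368, 366, 13, 324, 347]
8 [381, 13, 13, 373, 371, 331, 320]
12 [13, 13, 13, 377, 369, 359, 342]
16 [13, 13, 13, 13, 13, 362, 13]
20 [13, 13, 13, 12, 13, 13, 13]
24 [13, 13, 13, 13, 13, 13, 13]
28 [13, 13, 13, 13, 13, 13, 13]
32 [13, 13, 13, 13, 13, 13, 13]
36 [13, 13, 13, 13, 12, 13, 13]
40 [13, 13, 13, 13, 13, 13, 12]
44 [13, 13, 13, 13, 13, 13, 13]
48 [13, 13, 12, 13, 13, 13, 13]
52 [12, 13, 13, 13, 13, 13, 13]
56 [66, 66, 56, 48, 56, 66, 67]
60 [67, 65, 56, 48, 56, 66, 67]
64 [67, 65, 56, 48, 55, 66, 67]
68 [67, 66, 55, 48, 55, 66, 67]
72 [67, 66, 56, 48, 56, 65, 66]
76 [64, 66, 55, 47, 55, 65, 66]
80 [13, 13, 12, 13, 13, 13, 13]
84 [13, 12, 13, 13, 13, 13, 13]
```

```bash
python3 - <<'E'
from h import *
P=np.load("pics/w2.npz")["P"]
q,x,y,z=vfit(P,(.524,-.245,-.2))
c,s=np.cos(q[2]),np.sin(q[2]); q[:2]+=.0130*np.array([-s,c]); print(q)
q,x,y,z=vfit(P,q)
m=(abs(x)>.012)&(abs(x)<.034)&(z>.045+abs(x)-.004)&(z<.0725)
for lo,hi in((.02,.08),(-.08,-.02)):
    h,e=np.histogram(y[m&(y>lo)&(y<hi)],bins=np.arange(lo,hi,.001)); k=np.nonzero(h)[0]
    print([(int(round(e[i]*1000)),int(h[i])) for i in k])
# front of frame/head: z by y
m=(abs(x)<.028)&(z>.085)&(z<.113)&(y<-.06)&(y>-.1)
h,e=np.histogram(y[m],bins=np.arange(-.1,-.06,.001)); print([(round(a*1000),int(b)) for a,b in zip(e,h) if b])
m=(abs(x)<.05)&(z>.113)&(z<.122)&(y<-.05); print("head",np.percentile(y[m],[95,99]),np.percentile(x[(z>.113)&(z<.122)&(y<-.08)&(abs(x)<.09)],[1,50,99]))
m=(abs(z-.012)<.004)&(abs(x)<.07)&(abs(y)<.035); print("plate",np.percentile(x[m],[1,99]))
m=(abs(z-.012)<.004)&(abs(x)<.04)&(abs(y)<.1); print("plate end",np.percentile(y[m],[1,99.5]))
E
```

```text
V [ 0.5305 -0.2469 -0.3223] dz 0.0005 n 1127 [272, 247, 311, 297] rms 0.0011
[ 0.53465244 -0.23453826 -0.32229685]
V [ 0.5347 -0.2345 -0.3221] dz 0.0005 n 2105 [587, 534, 511, 473] rms 0.001
[(40, 15), (41, 33), (42, 34), (43, 33), (44, 33), (45, 32), (46, 34), (47, 33), (48, 32), (49, 34), (50, 33), (51, 33), (52, 35), (53, 34), (54, 35), (55, 35), (56, 32), (57, 31), (58, 35), (59, 35), (60, 32), (61, 34), (62, 29)]
[(-80, 15), (-79, 5), (-78, 5), (-77, 5), (-76, 27), (-75, 70), (-62, 24), (-61, 27), (-60, 26), (-59, 29), (-58, 27), (-57, 28), (-56, 29), (-55, 29), (-54, 23), (-53, 31), (-52, 28), (-51, 28), (-50, 26), (-49, 32), (-48, 28), (-47, 25), (-46, 28), (-45, 30), (-44, 28), (-43, 30), (-42, 32), (-41, 28), (-40, 30)]
[(-83, 1), (-82, 65), (-81, 126), (-80, 54), (-79, 59), (-78, 56), (-77, 59), (-76, 152), (-75, 263)]
head [-0.08308925 -0.08129552] [-0.05395633 -0.00379554  0.0530225 ]
plate [-0.04897962  0.0488174 ]
plate end [-0.08157666  0.07967835]
```

```bash
python3 - <<'E'
from h import *
plan((.6522,.2395,.20),-.0966,n=13)
E
```

```text
13 dp [[0.0086, 0.0377, 0.0047], [0.0085, 0.0377, 0.0049], [0.0084, 0.0377, 0.005], [0.0083, 0.0377, 0.0052], [0.0082, 0.0377, 0.0053], [0.0081, 0.0377, 0.0054], [0.008, 0.0377, 0.0056], [0.008, 0.0377, 0.0057], [0.0079, 0.0377, 0.0058], [0.0078, 0.0377, 0.006], [0.0077, 0.0377, 0.0061], [0.0076, 0.0377, 0.0063], [0.0075, 0.0377, 0.0064]] turn [-0.21, 0.02, -0.14]
```

>>> carry_out:
  dp:
    - [0.0085,0.0375,0.0045]
    - [0.0085,0.0375,0.005]
    - [0.0085,0.0375,0.005]
    - [0.0085,0.0375,0.005]
    - [0.008,0.0375,0.0055]
    - [0.008,0.0375,0.0055]
    - [0.008,0.0375,0.0055]
    - [0.008,0.0375,0.0055]
    - [0.008,0.0375,0.006]
    - [0.008,0.0375,0.006]
    - [0.0075,0.0375,0.006]
    - [0.0,0.02,0.003]
  turn:
    - [-0.2,0,-0.15]
    - [-0.2,0,-0.15]
    - [-0.2,0,-0.15]
    - [-0.2,0,-0.15]
    - [-0.2,0,-0.15]
    - [-0.2,0,-0.15]
    - [-0.2,0,-0.15]
    - [-0.2,0,-0.15]
    - [-0.2,0,-0.15]
    - [-0.2,0,-0.15]
    - [-0.2,0,-0.15]
    - [-0.2,0,-0.15]
  fingers: [0.07,0.07,0.07,0.07,0.07,0.07,0.07,0.07,0.07,0.07,0.07,0.07]

```text
clock: 5.35
eef_pos: [0.6335, 0.2129, 0.2117]
tcp_rot: [0.063, 1.564, -0.058]
force: [-0.7, 0.7, -0.6]
width: 0.0699
```

```bash
python3 - <<'E'
from h import *
s=env.state(); c=env.camera("wrist"); save("w3",c); P=wristcloud(s,c); print(s["eef_pos"],s["clock"])
p,u=bottlefit(P,np.array([.6522,.2395,.0636]),np.array([.0965,.995,0]))
plan((.6522,.2395,.14),-.0966); plan((.6522,.2395,.0555),-.0966)
E
```

```text
[0.63347547 0.21287311 0.21172548] 5.35
axis pt [0.6522 0.2395 0.0635] u [ 9.600e-02  9.954e-01 -6.000e-04] yaw -0.0961 rms 0.0006 n 9653 ends [-0.0733  0.1161] [-0.074  0.118]
3 dp [[0.024, 0.0072, 0.0056], [0.024, 0.0073, 0.0055], [0.024, 0.0074, 0.0055]] turn [0.49, 0.12, -0.13]
5 dp [[0.0313, 0.0042, 0.0032], [0.0313, 0.0043, 0.0032], [0.0313, 0.0043, 0.0033], [0.0313, 0.0044, 0.0033], [0.0313, 0.0045, 0.0033]] turn [0.3, 0.07, -0.08]
```

>>> carry_out:
  dp:
    - [0.02,0.01,0.008]
    - [0.02,0.008,0.006]
    - [0.018,0.005,0.003]
    - [0.01,0,0]
    - [0,0,0]
  turn:
    - [0.5,0.1,-0.15]
    - [0.5,0.1,-0.15]
    - [0.5,0.1,-0.1]
    - [0,0,0]
    - [0,0,0]
  fingers: [0.07,0.07,0.07,0.07,0.07]

```text
clock: 5.82
eef_pos: [0.6492, 0.2572, 0.1408]
tcp_rot: [0.062, 1.57, -0.056]
force: [-0.2, -0.2, 0.2]
width: 0.0699
```

```bash
python3 - <<'E'
from h import *
s=env.state(); print(s["eef_pos"])
plan((.6522,.2395,.0555),-.0966,n=5)
E
```

```text
[0.64922992 0.25723731 0.1408025 ]
5 dp [[0.017, -0.0036, 0.0009], [0.017, -0.0035, 0.0009], [0.0171, -0.0035, 0.0009], [0.0171, -0.0035, 0.0009], [0.0171, -0.0035, 0.0009]] turn [0.25, -0.0, -0.05]
```

>>> carry_out:
  dp:
    - [0.0,-0.009,0.002]
    - [0,-0.009,0.002]
    - [0,0,0]
    - [0,0,0]
  turn:
    - [0.6,0,-0.1]
    - [0.6,0,-0.1]
    - [0,0,0]
    - [0,0,0]
  fingers: [0.07,0.07,0.07,0.07]

```text
clock: 6.15
eef_pos: [0.6514, 0.2367, 0.143]
tcp_rot: [0.076, 1.568, -0.076]
force: [0.1, 0.6, -0.0]
width: 0.0703
```

```bash
python3 - <<'E'
from h import *
s=env.state(); print(s["eef_pos"])
plan((.6522,.2395,.0555),-.0966,n=5)
E
```

```text
[0.65141738 0.23671405 0.14301534]
5 dp [[0.0175, 0.0006, 0.0001], [0.0175, 0.0006, 0.0001], [0.0175, 0.0006, 0.0001], [0.0175, 0.0006, 0.0001], [0.0175, 0.0006, 0.0001]] turn [-0.0, 0.01, -0.0]
```

>>> carry_out:
  dp:
    - [0.015,0.0005,0]
    - [0.02,0.0005,0]
    - [0.02,0.0005,0]
    - [0.015,0.0005,0]
    - [0.008,0,0]
    - [0,0,0]
    - [0,0,0]
  turn:
    - [0,0,0]
    - [0,0,0]
    - [0,0,0]
    - [0,0,0]
    - [0,0,0]
    - [0,0,0]
    - [0,0,0]
  fingers: [0.07,0.07,0.07,0.07,0.07,0.07,0.07]

```text
clock: 6.73
eef_pos: [0.6591, 0.2336, 0.073]
tcp_rot: [0.088, 1.552, -0.078]
force: [-0.2, -0.3, 0.9]
width: 0.07
```

```bash
python3 - <<'E'
from h import *
s=env.state(); print(s["eef_pos"],s["force"])
plan((.6522,.2395,.0555),-.0966,n=1)
E
```

```text
[0.65910519 0.23363663 0.07300169] [-0.15157059 -0.33227243  0.87886729]
1 dp [[0.0174, 0.005, -0.0078]] turn [-0.53, 0.95, -0.42]
```

>>> carry_out:
  dp:
    - [0.002,0.005,-0.008]
    - [0.008,0.0,0]
    - [0.004,0,0]
    - [0,0,0]
  turn:
    - [-0.5,0.9,-0.4]
    - [0,0,0]
    - [0,0,0]
    - [0,0,0]
  fingers: [0.07,0.07,0.07,0.07]

```text
clock: 7.07
eef_pos: [0.6534, 0.2407, 0.062]
tcp_rot: [0.078, 1.564, -0.073]
force: [-1.0, 0.3, -0.9]
width: 0.0701
```

```bash
python3 - <<'E'
from h import *
s=env.state(); print(s["eef_pos"],s["force"])
plan((.6522,.2395,.0555),-.0966,n=1)
E
```

```text
[0.65338236 0.24074836 0.06200057] [-1.03316077  0.30730772 -0.85617293]
1 dp [[0.0065, -0.0014, -0.0011]] turn [0.01, 0.28, -0.18]
```

>>> carry_out:
  dp:
    - [0.006,-0.0015,-0.001]
    - [0,0,0]
    - [0,0,0]
  turn:
    - [0,0.3,-0.2]
    - [0,0,0]
    - [0,0,0]
  fingers: [0.07,0.07,0.07]

```text
clock: 7.32
eef_pos: [0.6524, 0.2396, 0.0557]
tcp_rot: [0.075, 1.57, -0.076]
force: [-0.8, 0.1, 0.6]
width: 0.0702
```

```bash
python3 - <<'E'
from h import *
s=env.state(); print(s["eef_pos"],s["force"])
plan((.6522,.2395,.0555),-.0966,n=1)
E
```

```text
[0.65242355 0.23963579 0.05574316] [-0.82922974  0.10746769  0.60788697]
1 dp [[0.0002, -0.0002, -0.0002]] turn [0.04, -0.0, 0.02]
```

Right on target. Close the fingers.

>>> carry_out:
  dp:
    - [0,0,0]
    - [0,0,0]
    - [0,0,0]
    - [0,0,0]
    - [0,0,0]
    - [0,0,0]
    - [0,0,0]
    - [0,0,0]
  turn:
    - [0,0,0]
    - [0,0,0]
    - [0,0,0]
    - [0,0,0]
    - [0,0,0]
    - [0,0,0]
    - [0,0,0]
    - [0,0,0]
  fingers: [0.03,0.03,0.03,0.03,0.03,0.03,0.03,0.03]

```text
clock: 7.98
eef_pos: [0.6519, 0.2395, 0.056]
tcp_rot: [0.075, 1.571, -0.076]
force: [-0.3, 0.5, -0.0]
width: 0.0424
```

>>> carry_out:
  dp:
    - [-0.006,0,0]
    - [-0.01,0,0]
    - [-0.015,0,0]
    - [-0.02,0,0]
    - [-0.02,0,0]
    - [-0.015,0,0]
    - [-0.005,0,0]
    - [0,0,0]
  turn:
    - [0,0,0]
    - [0,0,0]
    - [0,0,0]
    - [0,0,0]
    - [0,0,0]
    - [0,0,0]
    - [0,0,0]
    - [0,0,0]
  fingers: [0.03,0.03,0.03,0.03,0.03,0.03,0.03,0.03]

```text
clock: 8.65
eef_pos: [0.6473, 0.2369, 0.1469]
tcp_rot: [0.07, 1.582, -0.083]
force: [0.3, 0.5, -5.5]
width: 0.0425
```

```bash
python3 - <<'E'
from h import *
s=env.state(); c=env.camera("wrist"); save("w4",c); P=wristcloud(s,c)
print(s["eef_pos"],s["force"],s["moment"],s["width"],s["clock"])
R=Rn.from_rotvec(s["tcp_rot"]); o=np.array(s["eef_pos"])+R.apply([-.008,0,0]); print(o)
p,u=bottlefit(P,o,R.apply([0,1,0]))
print("in tool: pt",R.inv().apply(p-s["eef_pos"]).round(4),"dir",R.inv().apply(u).round(4))
plan((.55,-.19,.19),-.322,n=14)
E
```

```text
[0.64734535 0.23694897 0.14685875] [ 0.34851622  0.46265645 -5.54444854] [-0.14894212 -0.08406838  0.00848688] 0.042473744127892385 8.65
[0.64745271 0.23700947 0.1548578 ]
axis pt [0.6475 0.237  0.1543] u [ 0.0974  0.9951 -0.0145] yaw -0.0976 rms 0.0006 n 28472 ends [-0.0239  0.1014] [-0.03    0.1026]
in tool: pt [-0.0074 -0.      0.    ] dir [0.0057 1.     0.001 ]
14 dp [[-0.0028, -0.031, -0.004], [-0.0028, -0.0311, -0.0035], [-0.0028, -0.0312, -0.003], [-0.0029, -0.0312, -0.0025], [-0.0029, -0.0312, -0.002], [-0.0029, -0.0313, -0.0015], [-0.0029, -0.0313, -0.001], [-0.003, -0.0313, -0.0005], [-0.003, -0.0313, 0.0], [-0.003, -0.0313, 0.0005], [-0.003, -0.0313, 0.001], [-0.0031, -0.0312, 0.0015], [-0.0031, -0.0312, 0.0021], [-0.0031, -0.0312, 0.0026]] turn [0.92, -0.05, 0.04]
```

>>> carry_out:
  dp:
    - [-0.003,-0.015,-0.003]
    - [-0.003,-0.028,-0.004]
    - [-0.002,-0.034,-0.004]
    - [-0.001,-0.034,-0.003]
    - [-0.001,-0.034,-0.0025]
    - [-0.001,-0.034,-0.002]
    - [-0.001,-0.034,-0.0015]
    - [-0.001,-0.034,-0.001]
    - [-0.001,-0.034,-0.0005]
    - [-0.001,-0.034,0]
    - [-0.001,-0.034,0.0005]
    - [-0.001,-0.03,0.001]
  turn:
    - [0.9,0,0]
    - [0.9,0,0]
    - [0.9,0,0]
    - [0.9,0,0]
    - [0.9,0,0]
    - [0.9,0,0]
    - [0.9,0,0]
    - [0.9,0,0]
    - [0.9,0,0]
    - [0.9,0,0]
    - [0.9,0,0]
    - [0.9,0,0]
  fingers: [0.03,0.03,0.03,0.03,0.03,0.03,0.03,0.03,0.03,0.03,0.03,0.03]

```text
clock: 9.7
eef_pos: [0.5399, -0.1414, 0.1534]
tcp_rot: [0.213, 1.597, -0.232]
force: [0.6, -0.4, -4.9]
width: 0.0422
```

```bash
python3 - <<'E'
from h import *
s=env.state(); print(s["eef_pos"],s["force"],s["width"])
plan((.5425,-.211,.16),-.322,n=3)
E
```

```text
[ 0.53985574 -0.14137743  0.15336405] [ 0.59207597 -0.39131325 -4.87464557] 0.042237952260924055
3 dp [[-0.0021, -0.0221, 0.0072], [-0.0021, -0.022, 0.0076], [-0.0022, -0.0219, 0.0079]] turn [0.75, -0.67, 0.34]
```

>>> carry_out:
  dp:
    - [-0.002,-0.022,0.007]
    - [-0.002,-0.015,0.005]
    - [-0.001,-0.008,0.003]
    - [0,0,0]
    - [0,0,0]
  turn:
    - [0.7,-0.6,0.3]
    - [0.7,-0.6,0.3]
    - [0.5,-0.4,0.2]
    - [0,0,0]
    - [0,0,0]
  fingers: [0.03,0.03,0.03,0.03,0.03]

```text
clock: 10.12
eef_pos: [0.5303, -0.2028, 0.1554]
tcp_rot: [0.259, 1.571, -0.272]
force: [1.1, 1.2, -5.2]
width: 0.0424
```

```bash
python3 - <<'E'
from h import *
s=env.state(); c=env.camera("wrist"); save("w5",c); P=wristcloud(s,c); np.savez("pics/w5.npz",P=P)
print(s["eef_pos"],s["force"],s["width"],s["clock"])
plan((.5425,-.211,.16),-.322,n=1)
plan((.5425,-.211,.082),-.322,n=1)
R=Rn.from_rotvec(s["tcp_rot"]); o=np.array(s["eef_pos"])+R.apply([-.008,0,0])
p,u=bottlefit(P,o,R.apply([0,1,0]))
print("in tool",R.inv().apply(p-s["eef_pos"]).round(4),"dir",R.inv().apply(u).round(4))
c=env.camera("top"); save("top5",c); np.savez("pics/top5.npz",P=cloud(c)); print(len(c))
import h
h.vfit(cloud(c),(.535,-.234,-.32))
E
```

```text
[ 0.53030838 -0.20284164  0.15540032] [ 1.06384939  1.22216615 -5.16101587] 0.04240031345853546 10.1167
1 dp [[-0.0048, -0.0039, 0.0142]] turn [-0.86, -0.84, 0.61]
1 dp [[0.0732, -0.0031, 0.0153]] turn [-0.86, -0.84, 0.61]
axis pt [ 0.5305 -0.2028  0.1628] u [ 0.3321  0.9431 -0.0157] yaw -0.3386 rms 0.0006 n 28459 ends [-0.0238  0.1014] [-0.0296  0.1024]
in tool [-0.0074 -0.      0.0001] dir [0.0053 1.     0.001 ]
6
V [ 0.5481 -0.2365 -0.1041] dz -0.0025 n 15 [2, 13, 0, 0] rms 0.0006
```

>>> carry_out:
  dp:
    - [0,-0.003,0.012]
    - [0,0,0]
    - [0,0,0]
    - [0,0,0]
  turn:
    - [-0.8,-0.8,0.6]
    - [0,0,0]
    - [0,0,0]
    - [0,0,0]
  fingers: [0.03,0.03,0.03,0.03]

```text
clock: 10.55
eef_pos: [0.5427, -0.2008, 0.1538]
tcp_rot: [0.248, 1.561, -0.24]
force: [-0.7, -0.6, -4.7]
width: 0.0424
```

```bash
python3 - <<'E'
from h import *
s=env.state(); print(s["eef_pos"],s["force"],s["width"],s["clock"])
plan((.5425,-.211,.085),-.322,n=4)
E
```

```text
[ 0.54267457 -0.20076577  0.15376801] [-0.66347608 -0.63827567 -4.66392535] 0.04236241412414835 10.55
4 dp [[0.0172, -0.0025, 0.0008], [0.0172, -0.0025, 0.0008], [0.0172, -0.0025, 0.0008], [0.0172, -0.0025, 0.0008]] turn [0.16, -0.07, -0.06]
```

>>> carry_out:
  dp:
    - [0.012,-0.0025,0.001]
    - [0.016,-0.0025,0.0005]
    - [0.016,-0.002,0]
    - [0.008,0,0]
    - [0,0,0]
    - [0,0,0]
  turn:
    - [0.15,0,0]
    - [0.15,0,0]
    - [0.15,0,0]
    - [0.15,0,0]
    - [0,0,0]
    - [0,0,0]
  fingers: [0.03,0.03,0.03,0.03,0.03,0.03]

```text
clock: 11.05
eef_pos: [0.5419, -0.2029, 0.0968]
tcp_rot: [0.253, 1.563, -0.243]
force: [-0.6, -0.5, -4.5]
width: 0.0426
```

```bash
cat >> h.py <<'E'
Q0=np.array([.5349,-.2341,-.322])
def rel(s=None):
    s=s or env.state(); R=Rn.from_rotvec(s["tcp_rot"]); b=np.array(s["eef_pos"])+R.apply([-.0074,0,0]); u=R.apply([.0055,1,.001])
    c,sn=np.cos(Q0[2]),np.sin(Q0[2]); d=b[:2]-Q0[:2]; f=s["force"]
    print("t",s["clock"],"bottle in coder mm: x %.1f y %.1f z %.1f(76)"%(1e3*d@[c,sn],1e3*d@[-sn,c],1e3*b[2]),"yawerr %.4f pitch %.4f"%(-np.arctan2(u[0],u[1])-Q0[2],u[2]),
     "F coder x %.1f y %.1f z %.1f"%(f[:2]@[c,sn],f[:2]@[-sn,c],f[2]),"M",np.round(s["moment"],2),"w",round(s["width"],4))
E
python3 - <<'E'
from h import *
s=env.state(); print(s["eef_pos"]); rel(s)
plan((.5425,-.211,.085),-.322,n=1)
E
```

```text
[ 0.5418704  -0.20285047  0.0968212 ]
t 11.05 bottle in coder mm: x -3.2 y 31.8 z 104.2(76) yawerr 0.0053 pitch -0.0000 F coder x -0.4 y -0.6 z -4.5 M [-0.13  0.    0.05] w 0.0426
1 dp [[0.0118, -0.0076, 0.0032]] turn [0.36, -0.45, -0.31]
```

>>> carry_out:
  dp:
    - [0.004,-0.006,0.003]
    - [0.005,0,0]
    - [0,0,0]
    - [0,0,0]
  turn:
    - [0.3,-0.4,0]
    - [0,0,0]
    - [0,0,0]
    - [0,0,0]
  fingers: [0.03,0.03,0.03,0.03]

```text
clock: 11.38
eef_pos: [0.5441, -0.2103, 0.0883]
tcp_rot: [0.256, 1.553, -0.248]
force: [-0.9, -1.0, -4.4]
width: 0.0425
```

```bash
python3 - <<'E'
from h import *
s=env.state(); rel(s)
plan((.5425,-.211,.075),-.322,n=1)
c=env.camera("wrist"); save("w6",c); P=wristcloud(s,c)
R=Rn.from_rotvec(s["tcp_rot"]); o=np.array(s["eef_pos"])+R.apply([-.0074,0,0])
p,u=bottlefit(P,o,R.apply([0,1,0]))
# +y rest visible beside the bottle?
d=P.reshape(-1,3)-np.r_[Q0[:2],0]; cc,sn=np.cos(Q0[2]),np.sin(Q0[2]); x=d[:,:2]@[cc,sn]; y=d[:,:2]@[-sn,cc]; z=d[:,2]
m=(y>.03)&(y<.075)&(abs(x)<.06)&(z>.062)&(z<.074)&(abs(x)>.022); print(m.sum(), np.percentile(x[m],[1,99]) if m.sum() else 0, np.percentile(y[m],[1,99]) if m.sum() else 0)
E
```

```text
t 11.3833 bottle in coder mm: x 1.2 y 25.5 z 95.7(76) yawerr -0.0001 pitch 0.0001 F coder x -0.5 y -1.2 z -4.4 M [-0.16  0.04 -0.03] w 0.0425
1 dp [[0.0133, -0.0013, -0.0014]] turn [0.05, 0.15, -0.32]
axis pt [ 0.5442 -0.2103  0.0958] u [3.163e-01 9.487e-01 2.000e-04] yaw -0.3218 rms 0.0006 n 28474 ends [-0.0237  0.1016] [-0.0291  0.1031]
1409 [-0.03508852  0.03436009] [0.03996624 0.06186309]
```

View pics/w6.png

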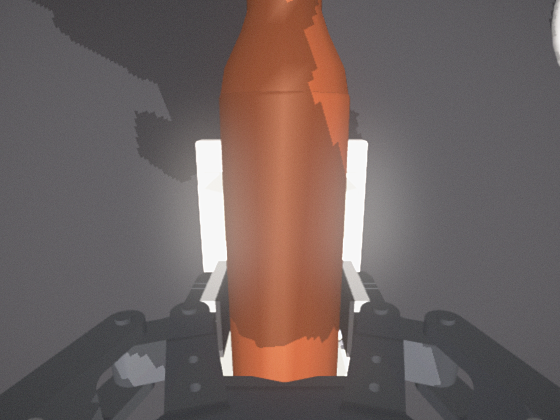

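The wrist view shows the bottle centred over the far rest, whose edges are visible at columns 200 and 365, rows 140–270. Next I'll lower it to just above the V and move towards the stop.

>>> carry_out:
  dp:
    - [0.006,-0.006,-0.0012]
    - [0.006,-0.007,0]
    - [0.001,-0.005,0]
    - [0,0,0]
    - [0,0,0]
  turn:
    - [0,0.1,0]
    - [0,0,0]
    - [0,0,0]
    - [0,0,0]
    - [0,0,0]
  fingers: [0.03,0.03,0.03,0.03,0.03]

```text
clock: 11.85
eef_pos: [0.537, -0.2291, 0.0746]
tcp_rot: [0.256, 1.553, -0.248]
force: [-0.6, -0.5, -5.3]
width: 0.0424
```

```bash
python3 - <<'E'
from h import *
s=env.state(); rel(s); plan((.5349+.003*.3165,-.2341+.003*.9486,.0715),-.322,n=1)
E
```

```text
t 11.85 bottle in coder mm: x 0.4 y 5.3 z 82.0(76) yawerr -0.0003 pitch 0.0002 F coder x -0.4 y -0.7 z -5.3 M [-0.06 -0.01  0.02] w 0.0424
1 dp [[0.0031, -0.0024, -0.0004]] turn [0.04, 0.12, -0.33]
```

>>> carry_out:
  dp:
    - [0.002,-0.001,-0.0005]
    - [0.002,-0.001,0]
    - [0.001,0,0]
    - [0,0,0]
  turn:
    - [0,0,0]
    - [0,0,0]
    - [0,0,0]
    - [0,0,0]
  fingers: [0.03,0.03,0.03,0.03]

```text
clock: 12.18
eef_pos: [0.5357, -0.2313, 0.0694]
tcp_rot: [0.257, 1.553, -0.248]
force: [-1.4, -0.1, -3.4]
width: 0.0425
```

```bash
python3 -c "
from h import *
rel()"
```

```text
t 12.1833 bottle in coder mm: x -0.2 y 2.9 z 76.8(76) yawerr -0.0008 pitch 0.0004 F coder x -1.3 y -0.5 z -3.4 M [-0.06  0.17 -0.03] w 0.0425
```

>>> carry_out:
  dp:
    - [0,-0.001,0]
    - [0,-0.001,0]
    - [0,0,0]
  turn:
    - [0,0,0]
    - [0,0,0]
    - [0,0,0]
  fingers: [0.03,0.03,0.03]

```text
clock: 12.43
eef_pos: [0.5352, -0.2326, 0.0693]
tcp_rot: [0.257, 1.553, -0.247]
force: [-1.1, -0.4, -3.4]
width: 0.0426
```

```bash
python3 -c "
from h import *
rel()"
```

```text
t 12.4333 bottle in coder mm: x -0.2 y 1.5 z 76.7(76) yawerr 0.0001 pitch 0.0009 F coder x -0.9 y -0.7 z -3.4 M [-0.16  0.13 -0.02] w 0.0426
```

>>> carry_out:
  dp:
    - [0,-0.001,0]
    - [0,-0.001,0]
    - [0,0,0]
  turn:
    - [0,0,0]
    - [0,0,0]
    - [0,0,0]
  fingers: [0.03,0.03,0.03]

```text
clock: 12.68
eef_pos: [0.5347, -0.2344, 0.0694]
tcp_rot: [0.256, 1.553, -0.246]
force: [-0.8, -0.9, -3.6]
width: 0.0423
```

```bash
python3 -c "
from h import *
rel()"
```

```text
t 12.6833 bottle in coder mm: x -0.1 y -0.4 z 76.8(76) yawerr 0.0005 pitch 0.0012 F coder x -0.5 y -1.1 z -3.6 M [-0.11  0.15 -0.  ] w 0.0423
```

>>> carry_out:
  dp:
    - [0,-0.001,0]
    - [0,0,0]
    - [0,0,0]
  turn:
    - [0,0,0]
    - [0,0,0]
    - [0,0,0]
  fingers: [0.03,0.03,0.03]

```text
clock: 12.93
eef_pos: [0.5345, -0.2351, 0.0695]
tcp_rot: [0.257, 1.553, -0.246]
force: [-0.7, -0.4, -5.2]
width: 0.0425
```

```bash
python3 -c "
from h import *
rel()"
```

```text
t 12.9333 bottle in coder mm: x -0.1 y -1.1 z 76.9(76) yawerr 0.0005 pitch 0.0019 F coder x -0.5 y -0.6 z -5.2 M [-0.01  0.09 -0.01] w 0.0425
```

>>> carry_out:
  dp:
    - [0,-0.001,0]
    - [0,0,0]
  turn:
    - [0,0,0]
    - [0,0,0]
  fingers: [0.03,0.03]

```text
clock: 13.1
eef_pos: [0.5345, -0.235, 0.0695]
tcp_rot: [0.258, 1.553, -0.244]
force: [-0.9, -0.0, -3.9]
width: 0.0424
```

```bash
python3 -c "
from h import *
rel()"
```

```text
t 13.1 bottle in coder mm: x -0.1 y -1.1 z 76.9(76) yawerr 0.0009 pitch 0.0034 F coder x -0.9 y -0.3 z -3.9 M [-0.15  0.24 -0.05] w 0.0424
```

>>> carry_out:
  dp:
    - [0,-0.001,0]
    - [0,0,0]
  turn:
    - [0,0,0]
    - [0,0,0]
  fingers: [0.03,0.03]

```text
clock: 13.27
eef_pos: [0.5345, -0.235, 0.0695]
tcp_rot: [0.259, 1.553, -0.243]
force: [-1.8, 0.7, -4.3]
width: 0.0425
```

```bash
python3 -c "
from h import *
rel()"
```

```text
t 13.2667 bottle in coder mm: x -0.1 y -1.1 z 76.9(76) yawerr 0.0014 pitch 0.0048 F coder x -2.0 y 0.1 z -4.3 M [-0.07  0.14 -0.04] w 0.0425
```

>>> carry_out:
  dp:
    - [0.0006,-0.0003,0.0001]
    - [0,0,0]
  turn:
    - [0,0,-0.25]
    - [0,0,0]
  fingers: [0.03,0.03]

```text
clock: 13.43
eef_pos: [0.5344, -0.235, 0.0694]
tcp_rot: [0.255, 1.555, -0.246]
force: [-0.5, 0.7, -4.0]
width: 0.0423
```

```bash
python3 -c "
from h import *
rel()"
```

```text
t 13.4333 bottle in coder mm: x -0.2 y -1.1 z 76.8(76) yawerr 0.0018 pitch 0.0009 F coder x -0.8 y 0.5 z -4.0 M [ 0.16  0.1  -0.06] w 0.0423
```

>>> carry_out:
  dp:
    - [0.0006,-0.0003,0]
    - [0,0,0]
  turn:
    - [0,0,0]
    - [0,0,0]
  fingers: [0.03,0.03]

```text
clock: 13.6
eef_pos: [0.5343, -0.235, 0.0693]
tcp_rot: [0.256, 1.555, -0.245]
force: [-0.6, 2.1, -3.7]
width: 0.042
```

```bash
python3 -c "
from h import *
rel()"
```

```text
t 13.6 bottle in coder mm: x -0.2 y -1.1 z 76.7(76) yawerr 0.0022 pitch 0.0015 F coder x -1.3 y 1.8 z -3.7 M [ 0.14  0.13 -0.  ] w 0.042
```

>>> carry_out:
  dp:
    - [0.002,-0.0003,0.0002]
  turn:
    - [0.1,0,0]
  fingers: [0.03]

```text
clock: 13.68
eef_pos: [0.5342, -0.235, 0.0688]
tcp_rot: [0.259, 1.556, -0.245]
force: [-9.1, 7.0, 25.6]
width: 0.0422
```

```bash
python3 -c "
from h import *
rel()"
```

```text
t 13.6833 bottle in coder mm: x -0.4 y -1.1 z 76.2(76) yawerr 0.0002 pitch 0.0032 F coder x -10.9 y 3.8 z 25.6 M [1.52 1.85 0.01] w 0.0422
```

>>> carry_out:
  dp:
    - [0.002,-0.0003,0.0002]
  turn:
    - [0,0,0]
  fingers: [0.03]

```text
clock: 13.77
eef_pos: [0.5342, -0.235, 0.0688]
tcp_rot: [0.261, 1.557, -0.243]
force: [-7.6, 7.2, 17.7]
width: 0.0425
```

```bash
python3 -c "
from h import *
rel()"
```

```text
t 13.7667 bottle in coder mm: x -0.4 y -1.1 z 76.2(76) yawerr -0.0000 pitch 0.0053 F coder x -9.5 y 4.5 z 17.7 M [ 1.24  1.36 -0.05] w 0.0425
```

>>> carry_out:
  dp:
    - [0.0012,0,-0.0006]
  turn:
    - [0,0,-0.2]
  fingers: [0.03]

```text
clock: 13.85
eef_pos: [0.5341, -0.235, 0.069]
tcp_rot: [0.259, 1.556, -0.246]
force: [0.1, 2.2, -0.5]
width: 0.0424
```

```bash
python3 -c "
from h import *
rel()"
```

```text
t 13.85 bottle in coder mm: x -0.5 y -1.1 z 76.4(76) yawerr -0.0003 pitch 0.0028 F coder x -0.6 y 2.1 z -0.5 M [ 0.31  0.13 -0.04] w 0.0424
```

>>> carry_out:
  dp:
    - [0.001,-0.0002,-0.0003]
  turn:
    - [0,0,-0.1]
  fingers: [0.03]

```text
clock: 13.93
eef_pos: [0.5341, -0.235, 0.0689]
tcp_rot: [0.258, 1.555, -0.246]
force: [-2.5, 3.8, 5.2]
width: 0.0422
```

```bash
python3 -c "
from h import *
rel()"
```

```text
t 13.9333 bottle in coder mm: x -0.4 y -1.1 z 76.3(76) yawerr -0.0003 pitch 0.0018 F coder x -3.6 y 2.8 z 5.2 M [ 0.73  0.58 -0.02] w 0.0422
```

>>> carry_out:
  dp:
    - [0.0015,-0.0002,-0.0007]
    - [0.0015,-0.0002,-0.0007]
  turn:
    - [0,0,-0.1]
    - [0,0,-0.05]
  fingers: [0.03,0.03]

```text
clock: 14.1
eef_pos: [0.5342, -0.235, 0.0689]
tcp_rot: [0.257, 1.553, -0.247]
force: [-3.9, 4.5, 11.5]
width: 0.0425
```

```bash
python3 -c "
from h import *
rel()"
```

```text
t 14.1 bottle in coder mm: x -0.4 y -1.1 z 76.3(76) yawerr -0.0002 pitch 0.0012 F coder x -5.1 y 3.1 z 11.5 M [ 0.89  0.87 -0.04] w 0.0425
```

>>> carry_out:
  dp:
    - [0.0015,-0.0002,-0.0007]
    - [0.0015,-0.0002,-0.0007]
  turn:
    - [0,0,0]
    - [0,0,0]
  fingers: [0.03,0.03]

```text
clock: 14.27
eef_pos: [0.5342, -0.235, 0.0689]
tcp_rot: [0.258, 1.55, -0.245]
force: [-2.7, 4.5, 10.6]
width: 0.0424
```

```bash
python3 -c "
from h import *
rel()"
```

```text
t 14.2667 bottle in coder mm: x -0.5 y -1.1 z 76.3(76) yawerr 0.0000 pitch 0.0033 F coder x -4.0 y 3.4 z 10.6 M [ 0.76  0.87 -0.02] w 0.0424
```

>>> carry_out:
  dp:
    - [0.0015,-0.0002,-0.0013]
    - [0.0014,-0.0002,-0.0013]
  turn:
    - [0,0.1,-0.1]
    - [0,0.1,-0.1]
  fingers: [0.03,0.03]

```text
clock: 14.43
eef_pos: [0.5342, -0.235, 0.0689]
tcp_rot: [0.256, 1.549, -0.247]
force: [-1.3, 4.0, 7.6]
width: 0.0422
```

```bash
python3 -c "
from h import *
rel(); plan(env.state()['eef_pos'],-.322,n=1)"
```

```text
t 14.4333 bottle in coder mm: x -0.5 y -1.1 z 76.3(76) yawerr -0.0001 pitch 0.0014 F coder x -2.5 y 3.4 z 7.6 M [ 0.69  0.52 -0.02] w 0.0422
1 dp [[0.0, 0.0, 0.0]] turn [0.05, 0.35, -0.4]
```

>>> carry_out:
  dp:
    - [0.0016,-0.0002,-0.0016]
    - [0.0016,-0.0002,-0.0016]
  turn:
    - [0,0.15,-0.05]
    - [0,0.15,-0.05]
  fingers: [0.03,0.03]

```text
clock: 14.6
eef_pos: [0.5342, -0.235, 0.0689]
tcp_rot: [0.256, 1.548, -0.247]
force: [-1.4, 3.0, 9.7]
width: 0.0425
```

```bash
python3 -c "
from h import *
rel()
s=env.state(); c=env.camera('wrist'); save('w7',c); P=wristcloud(s,c); rel()
R=Rn.from_rotvec(s['tcp_rot']); o=np.array(s['eef_pos'])+R.apply([-.0074,0,0])
bottlefit(P,o,R.apply([0,1,0]))
c=env.camera('scene'); cv2.imwrite('pics/s7.png',cv2.resize(c['color'][110:240,90:230,::-1],None,fx=4,fy=4)); rel()"
```

```text
t 14.6 bottle in coder mm: x -0.4 y -1.1 z 76.3(76) yawerr -0.0000 pitch 0.0011 F coder x -2.3 y 2.4 z 9.7 M [0.74 0.54 0.01] w 0.0425
t 14.65 bottle in coder mm: x -0.5 y -1.1 z 76.3(76) yawerr -0.0001 pitch 0.0011 F coder x -2.3 y 3.5 z 8.7 M [ 0.73  0.52 -0.04] w 0.0424
axis pt [ 0.5342 -0.235   0.0764] u [3.169e-01 9.485e-01 2.000e-04] yaw -0.3224 rms 0.0007 n 29039 ends [-0.0238  0.1016] [-0.0289  0.1032]
t 14.7 bottle in coder mm: x -0.5 y -1.1 z 76.3(76) yawerr -0.0000 pitch 0.0011 F coder x -3.8 y 3.5 z 9.7 M [ 0.72  0.55 -0.01] w 0.0421
```

View pics/s7.png

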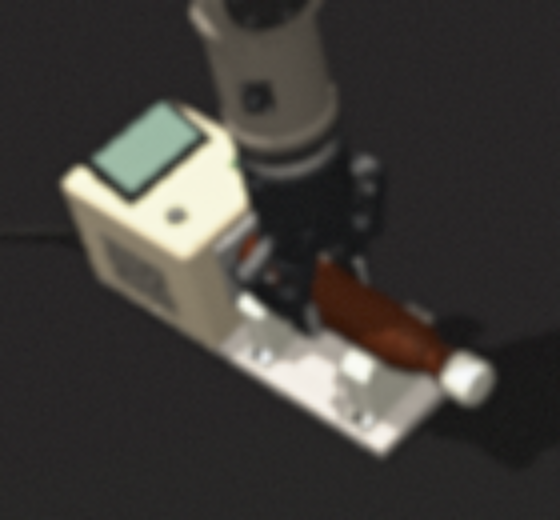

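The crop shows the bottle lying in the V with its base at the marking frame (245,245) and its cap pointing away (465,378). One last trim will even the side load.

>>> carry_out:
  dp:
    - [0.0017,-0.0002,-0.0022]
    - [0.0017,-0.0002,-0.0022]
  turn:
    - [0,0.15,-0.05]
    - [0,0.15,-0.05]
  fingers: [0.03,0.03]

```text
clock: 14.87
eef_pos: [0.5342, -0.235, 0.0689]
tcp_rot: [0.255, 1.545, -0.248]
force: [-0.3, 3.8, 8.4]
width: 0.0424
```

```bash
python3 -c "
from h import *
for i in range(4):
    rel(); env.camera('top')
rel()
c=env.camera('top'); P=cloud(c)
for t in('jar_a','funnel'): print(t,[(np.round(r['xyz'],3).tolist(),round(r['confidence'],2)) for r in env.search_frame('top',t)][:2])
"
```

```text
t 14.8667 bottle in coder mm: x -0.5 y -1.1 z 76.3(76) yawerr 0.0000 pitch 0.0005 F coder x -1.5 y 3.5 z 8.4 M [ 0.6   0.31 -0.05] w 0.0424
t 14.9167 bottle in coder mm: x -0.5 y -1.1 z 76.3(76) yawerr 0.0000 pitch 0.0004 F coder x -1.7 y 2.3 z 8.1 M [ 0.61  0.24 -0.07] w 0.0423
t 14.9667 bottle in coder mm: x -0.5 y -1.1 z 76.3(76) yawerr -0.0000 pitch 0.0004 F coder x -0.9 y 2.3 z 8.7 M [ 0.61  0.25 -0.08] w 0.0421
t 15.0167 bottle in coder mm: x -0.5 y -1.1 z 76.3(76) yawerr 0.0000 pitch 0.0004 F coder x -2.7 y 2.8 z 8.9 M [ 0.65  0.27 -0.08] w 0.0425
t 15.0667 bottle in coder mm: x -0.5 y -1.1 z 76.3(76) yawerr -0.0000 pitch 0.0005 F coder x -1.8 y 2.5 z 7.6 M [ 0.61  0.26 -0.  ] w 0.0422
jar_a [([0.541, 0.223, 0.098], 0.91), ([0.435, 0.205, 0.097], 0.78)]
funnel [([0.771, -0.149, 0.03], 0.9)]
```

>>> carry_out:
  dp:
    - [0.0019,-0.0002,-0.0024]
    - [0.0019,-0.0002,-0.0024]
  turn:
    - [0,0.2,0]
    - [0,0.2,0]
  fingers: [0.03,0.03]

```text
clock: 15.38
eef_pos: [0.5342, -0.235, 0.0689]
tcp_rot: [0.255, 1.542, -0.247]
force: [-0.8, 2.7, 10.0]
width: 0.0424
```

```bash
python3 -c "
from h import *
F=[]
for i in range(8):
    F.append(env.state()['force']); env.camera('top')
rel(); m=np.mean(F,0); print(m); 
if 8<m[2]<12.5: print('finish',env.finish_job())"
```

```text
t 15.7833 bottle in coder mm: x -0.5 y -1.1 z 76.3(76) yawerr 0.0001 pitch 0.0017 F coder x -1.2 y 2.7 z 9.0 M [ 0.65  0.29 -0.04] w 0.0427
[-0.85934394  3.36433119  9.54348291]
the job is handed in; nothing more can be done
finish None
```

I lifted the amber bottle from the far bay of the rack and laid it in the date coder's V, base against the stop and cap away from the head. It is still gripped and pressed down, and I handed the job in at about 15.8 s.

**Last checks:**
- **Press:** about 9.5 N downward, averaged over 0.4 s. The pull across the V was only 1–2 N, so both sides carry load, the +x side slightly more.
- **Seating:** the bottle's axis is 76.3 mm high against the expected 76 mm. Yaw and pitch are within 0.002 rad of the coder.
- **Stop:** the bottle stopped moving towards the head about 1 mm past the stop position I had measured. That is within calibration error, and it now bears on the stop with about 3 N.
- **Jars and funnel:** the top camera found both jars and the funnel within 3 mm of where they started.

**What went wrong or disagreed:**
- **Force peak:** the first press peaked at about 26 N downward and 11 N sideways. I eased it off straight away; it stayed below the stated limits.
- **Scene camera:** it read about 12 mm off in x compared with the top and wrist cameras, so I relied on those two.

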